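# Hold a spread snap ring at its groove on the axle

### The job

The idler pulley needs its snap ring: squeeze the handles of the lock-ring pliers in the loading stand so that they spread the ring, lift pliers and ring out together, pass the spread ring over the end of the upright axle stub and lower it until it is level with and centred on the groove above the pulley. Do not let it snap in: finish while still holding the pliers squeezed, the ring level and hanging spread round the groove. Leave the other things on the bench alone.

Things in the scene. Friction and masses are not known exactly. Their poses are not given: they have to be found in the camera images.
- pliers_grip (a point): Upright dark steel pliers, 0.2 kg, black handles on top. Point: midway between the handles at grip height. z up, y from handle to handle (squeeze direction), ring on the -x side. Handles: 14 mm wide in x, from 26 mm below to 22 mm above this point, 54 mm apart outside here, 62 mm at their tops; 9 N squeezes them to a stop at 38 mm, parallel, which yields a little (36 at 20 N, 33 at 40 N). They spring back if let go.
- pliers_tips (a point): Midway between the pliers' two notched jaw tips, 125 mm below the grip point. Squeezing the handles spreads the tips, which carry the ring by its lugs. Tips reach 6 mm below this point. A cross bar 76 mm long (y), 75 mm above this point, sits in the stand's slots, 10 mm deep: lift straight up to free it. Axes as for the grip point.
- ring_centre (a point): Centre of the bore of a loose sprung steel snap ring, 5 mm thick, 32 g, half-way up. Closed: bore 26, outside 36. z is its bore axis, flat on the stand's pad at the start. Spring eye 25 mm to -x, two lugs at +x 13 to 31 round the pliers' tips. Squeezed pliers spread it and hold it firmly, level, about 20 mm to the -x side of the tips; it then clears the 28 mm shaft by about 2.5 mm all round.
- ring_left (a joint): How far the ring is spread: swing of each half about the spring eye, rad. 0 closed; about 0.22 with the handles squeezed just to their stop, 0.24 at 20 N of grip, 0.27 at 40 N; it passes over the shaft above about 0.15.
- groove (a point): Centre, on the axle's axis, of the ring's groove: 12 mm wide (along z), 24 mm diameter, in a fixed upright steel axle stub of 28 mm diameter standing through an aluminium belt pulley (70 mm across) on a 96 mm square steel plate. 50 mm above the bench; the washer on the pulley ends 14 mm below this point. z is the axle's axis, up.
- axle_end (a point): Top end of the axle stub, on its axis, 22 mm above the groove's centre; the last 4 mm taper to 22 mm diameter.
- loading_stand: Fixed wooden loading stand. Origin: centre of the underside. Base 104 (x) x 96 (y) x 12 mm; two uprights, 24x8 mm, centred at x = 2, y = -32 and +32, 106 mm tall, slotted on top for the pliers' cross bar; pad 22 mm high under the ring. Pliers stand at x = 2, y = 0, grip point 150 mm above the bench; ring centre at x = -20, y = 0.
- lathe_spanner: Bystander, to be left alone: flat open-ended steel spanner, 46x186x8, lying between the stand and the axle. Origin: centre of the underside.
- scraper_card: Bystander, to be left alone: small brown wooden block, 47x85x24. Origin: centre of the underside.

How it is judged:
On the way, in this order (a step that is already met when the one before it is completed fails the run):
1. the ring is spread by the gripped pliers and lifted clear of the stand (value of joint ring_left above 0.15 rad and contact force between the fingers and pliers above 4 N and height (world z) of ring_centre above 0.06 m), for 0.2 s.
2. the spread ring is above the axle's end and over it (value of joint ring_left above 0.15 rad and contact force between the fingers and pliers above 4 N and horizontal distance between ring_centre and axle_end below 0.01 m and z of ring_centre in the frame of axle_end above 0 m), for 0.05 s.
At the end, for the whole second after the job is handed in: Gripping the pliers over 4 N; ring spread over 0.15, within 6 mm of the axle axis and 5 mm of the groove height; ring and pliers within 0.2 rad of upright; ring on axle under 5 N, pliers on axle under 1 N; bystanders moved under 25 mm (value of joint ring_left above 0.15 rad and contact force between the fingers and pliers above 4 N and horizontal distance between ring_centre and groove below 0.006 m and z of ring_centre in the frame of groove between -0.005 and 0.005 m and angle between each of ring_centre, pliers_grip's own z axis and vertical below 0.2 rad and contact force between pliers and axle below 1 N and contact force between snap_ring and axle below 5 N and not (distance of any of lathe_spanner, scraper_card from where it was at the start of the episode above 0.025 m)); the arm keeps its last pose, push and grip.
It fails at once if a bystander is pushed more than 25 mm (distance of any of lathe_spanner, scraper_card from where it was at the start of the episode above 0.025 m).
It fails at once if the ring or pliers is forced against the axle with more than 25 N (contact force between any of snap_ring, pliers and axle above 25 N).
It also fails if it takes over 48 s, if anything falls off the work surface, if the arm or the gripper's body presses on something with over 40 N, if the wrist force passes 120 N, or if a joint passes its speed limit or range.

### The arm

A 7-joint arm with a two-finger parallel gripper is mounted at the origin on a cart in front of the work surface, level with it; the furniture and walls round the work are solid. World frame = base frame: x ahead of the robot, y to its left, z up, the work surface at z = 0. Lengths are in m, angles in rad, forces in N, time in s.
With the tool pointing down it reaches from about 0.425 to 0.925 m from the base axis. Payload 6.8 kg.
Tool frame: the origin (TCP) lies at the very end of the fingers, on their centre line; the grasp point (between the pads) lies 19 mm behind it (tcp_to_grasp is the z of the grasp point in the tool frame, in m); z points along the fingers, y is the line along which they close (so a half turn about z gives the same grasp; the last joint's range is limited). The gripper opens to 85 mm and grips with 20 to 120 N. Pads are 22 mm wide; open, the fingers measure 114 mm over their backs; the gripper's body (76 mm by 85 mm) begins 54 mm behind the grasp point. The pads swing forward as they close: fully open they stand 13 mm farther back than shut.
Start: joints at [-1.444, 0.477, 0.022, 1.555, -0.011, 1.109, -0.083], TCP at [0.157, 0.656, 0.231] pointing down, gripper open.
Joint ranges: [-2.96, 2.96], [-0.34, 2.1], [-1.41, 1.46], [0.24, 2.44], [-1.37, 4.51], [0.17, 1.92], [-2.96, 2.96]. Speed limits (rad/s): [2.39, 2.39, 3.14, 3.14, 3.14, 3.14, 3.14].

### API

Orientations are given as a unit quaternion [w, x, y, z].
In Python, from bench import * gives the robot as it stands. The module is installed in compiled form; this text tells all that it offers.
- The arm moves only by the shell command python3 -m creep 'ROWS' [OPENING] [FORCE]. ROWS is JSON, a list of rows, each a list of 2 entries, a list of its own where there are three numbers: the shift along the tool's x, y, z in m, then the turn about the tool's z in degrees. A call has 1 to 5 rows; each row is the pose to reach, as a shift and turn from the pose commanded when the call began, along the tool's axes at that moment; what a row does not reach only later rows make up. A row lasts 1/8 s, in which the tool goes at most 62.5 mm and 10.7 degrees, less where a joint would pass 70% of its speed; a pose out of reach is approached as far as the arm can. A call with a gripper value outside its range is refused whole. OPENING is the opening, from 0 (shut) to 1 (fully open), set as the call begins (- or left out, the last holds). The fingers move at their own pace and stop on an object; FORCE is the grip in N (left out, the last holds). Time passes only in rows, so rows that repeat a pose let the fingers close. It gives the time, the measured TCP pose, the force, the opening and the grip force at its end, in the units of the state.
- state(): the state, without advancing time (a new reading comes with each control period).
- get_image(name): name is "scene" or "top" or "wrist"; returns the picture (480x640x3 uint8, blue, green, red); there is no depth.
- camera_info(name): a dict with "vertical_fov" (degrees; the focal length in pixels is half the picture's height over the tangent of half this angle, whatever the lens; pixels are square), "cx", "cy" (the principal point, pixels), "R" (3x3) and "t" (3): a world point X has camera coordinates R X + t; the wrist camera has in their place "tool_from_camera" (4x4, takes a point from camera to tool coordinates, whose origin is the TCP and whose axes are the flange's). Camera axes: x right, y down, z forward; pixel columns grow to the right and rows downward; lengths in m; the calibration is good to about 2 mm. A picture is of the moment at which its call begins: read the wrist's pose just before it. camera_info takes no time and is no camera call.
- hand_in(): hands the job in; it is judged then, once.
The state is a dict: "time_s": time; "joints": joint angles; "joint_velocities": joint speeds; "joint_efforts": joint torques, N m; "eef_pos": TCP position; "ee_rot": TCP orientation; "wrist_force": force on the tool from outside, world axes, zero at the start; "wrist_torque": the same for the moment, N m; "opening": finger opening in m; "grip_force": force on a finger pad.
Only numpy, scipy, OpenCV 4.12 (cv2) and the standard library are available. Lean on these libraries where they do the work, as an engineer would, in place of code of your own. Each camera call takes 0.05 s, during which the arm holds its last target. There are 200 camera calls.

## Working session

There is one attempt and no reset: what is moved stays moved. The work goes in short steps, Python scripts to look and compute and a shell command to move; the robot and the scene stay as the last step left them, time stands still between calls to the robot, and variables do not carry over. Pictures are saved under pics/ and viewed, at most 10 in all, crops included, and the job is handed in when it is done.

```bash
mkdir -p pics; python3 - <<'E'
from bench import *
import cv2,numpy as np
s=state();print(s['time_s'],s['eef_pos'],s['ee_rot'],s['opening'])
for n in("scene","top"):
    cv2.imwrite(f"pics/{n}0.png",get_image(n));print(n,camera_info(n))
print(camera_info("wrist"))
E
```

```text
0.0 [0.15691209 0.65588975 0.23031701] [-4.87017828e-05  1.17123684e-01  9.93116909e-01 -9.19904397e-04] 0.08543514023290438
scene {'vertical_fov': 43.96734841138829, 'cx': 321.9701735587701, 'cy': 231.44932772936363, 'R': array([[ 0.77548995, -0.63113644,  0.01679671],
       [-0.30888051, -0.40246186, -0.86175245],
       [ 0.55064341,  0.66309219, -0.50705087]]), 't': array([-0.33781999,  0.29283741,  0.89977244])}
top {'vertical_fov': 57.196556756355136, 'cx': 318.454233076182, 'cy': 241.1610663829982, 'R': array([[ 5.06939446e-04, -9.99993850e-01,  3.47035310e-03],
       [-9.98850417e-01, -6.72698741e-04, -4.79311246e-02],
       [ 4.79331643e-02, -3.44206547e-03, -9.98844615e-01]]), 't': array([0.08499823, 0.4842209 , 0.92753914])}
{'vertical_fov': 60.54531656281405, 'cx': 318.50714457342076, 'cy': 234.01051008630003, 'tool_from_camera': array([[ 2.80285472e-04, -9.60152819e-01, -2.79475375e-01,
         7.20357700e-02],
       [ 9.99999553e-01,  1.66377039e-05,  9.45738452e-04,
         1.18263724e-03],
       [-9.03403612e-04, -2.79475515e-01,  9.60152394e-01,
        -1.42875276e-01],
       [ 0.00000000e+00,  0.00000000e+00,  0.00000000e+00,
         1.00000000e+00]])}
```

View pics/scene0.png

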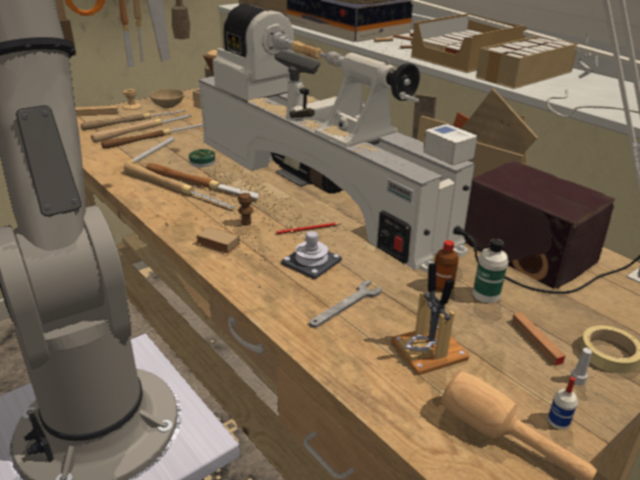

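View pics/top0.png

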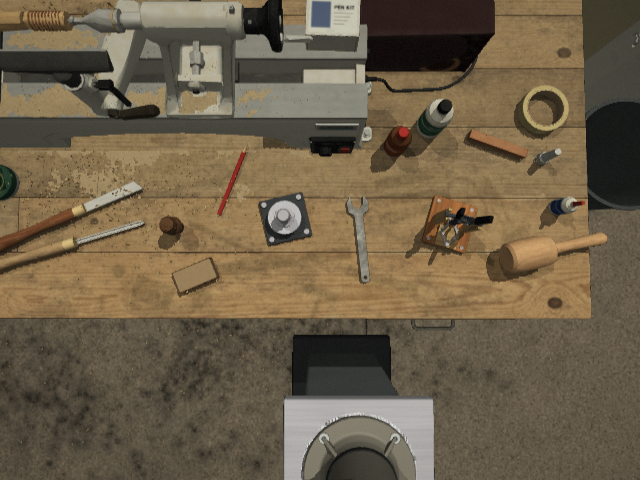

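```bash
cat > h.py <<'E'
import numpy as np,cv2
from bench import *
from scipy.spatial.transform import Rotation as Ro
def cam(n,s=None):
    c=camera_info(n);f=240/np.tan(np.radians(c['vertical_fov'])/2)
    if n!='wrist': R=np.array(c['R']).T;o=-R@np.array(c['t'])
    else:
        q=s['ee_rot'];Rt=Ro.from_quat([q[1],q[2],q[3],q[0]]).as_matrix();T=np.array(c['tool_from_camera'])
        R=Rt@T[:3,:3];o=Rt@T[:3,3]+s['eef_pos']
    return f,c['cx'],c['cy'],R,o
def ray(C,u,v,z):
    f,cx,cy,R,o=C;d=R@np.array([(u-cx)/f,(v-cy)/f,1]);return o+d*(z-o[2])/d[2]
def proj(C,X):
    f,cx,cy,R,o=C;p=R.T@(np.array(X)-o);return np.round([cx+f*p[0]/p[2],cy+f*p[1]/p[2]],1)
def big(m,roi):
    k=np.zeros_like(m);a,b,c,d=roi;k[b:d,a:c]=m[b:d,a:c]
    cs,_=cv2.findContours(k,cv2.RETR_EXTERNAL,cv2.CHAIN_APPROX_NONE);return max(cs,key=cv2.contourArea)
E
python3 - <<'E'
from h import *
im=cv2.imread('pics/top0.png');hsv=cv2.cvtColor(im,cv2.COLOR_BGR2HSV);C=cam('top')
print(hsv[205,440],hsv[235,432],hsv[180,420],hsv[205,270])
m=cv2.inRange(hsv,(3,150,90),(14,255,255))
c=big(m,(410,180,490,270));b=cv2.boxPoints(cv2.minAreaRect(c))
print('stand',b,[ray(C,*p,.012)[:2].round(4) for p in b])
m=cv2.inRange(hsv,(0,0,0),(180,110,100))
c=big(m,(250,185,320,250));b=cv2.boxPoints(cv2.minAreaRect(c))
w=np.array([ray(C,*p,.01)[:2] for p in b]);print('plate',b,w.round(4),w.mean(0))
print('axle top',ray(C,284,215,.072))
a=cv2.resize(im[185:265,410:510],None,fx=6,fy=6,interpolation=2)
s=cv2.imread('pics/scene0.png');d=cv2.resize(s[250:380,385:475],(332,480),interpolation=2)
cv2.imwrite('pics/c1.png',np.hstack([cv2.resize(a,(450,360)),cv2.resize(d,(250,360))]))
E
```

```text
[ 14 162 146] [ 14 164 123] [ 18 104 123] [ 0  0 59]
stand [[427.0589  221.76472]
 [433.76477 194.94121]
 [476.8236  205.70592]
 [470.11774 232.52943]] [array([ 0.5258, -0.1469]), array([ 0.5835, -0.162 ]), array([ 0.5604, -0.254 ]), array([ 0.5028, -0.2387])]
plate [[257.11768 200.5294 ]
 [302.5412  190.43529]
 [312.5647  235.54115]
 [267.14117 245.63527]] [[0.5714 0.2169]
 [0.5933 0.1195]
 [0.4963 0.0979]
 [0.4746 0.1948]] [0.53389124 0.15726693]
axle top [0.5336148 0.1544455 0.072    ]
```

View pics/c1.png

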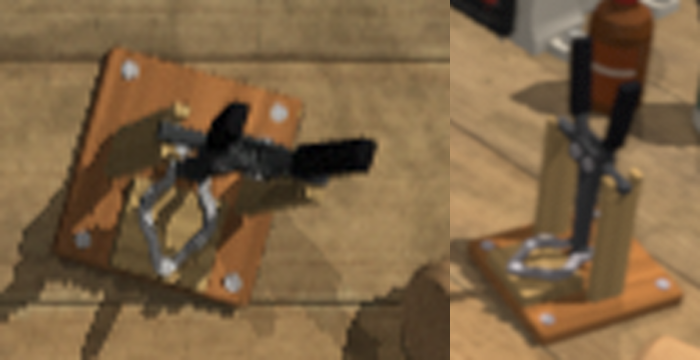

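```bash
python3 -m creep '[[[-0.04,-0.033,-0.01],0],[[-0.08,-0.067,-0.02],0],[[-0.12,-0.1,-0.03],0],[[-0.16,-0.134,-0.03],0],[[-0.2,-0.167,-0.03],0]]' 1
python3 -m creep '[[[-0.045,-0.038,0],0],[[-0.09,-0.076,0],0],[[-0.135,-0.115,0],0],[[-0.18,-0.153,0],0],[[-0.22,-0.185,0],0]]'
python3 -m creep '[[[-0.03,-0.025,0],0],[[-0.059,-0.049,0],0],[[-0.059,-0.049,0],0],[[-0.059,-0.049,0],0]]'
python3 - <<'E'
from h import *
s=state();print(s['time_s'],s['eef_pos'],s['ee_rot'],np.round(s['joints'],2));cv2.imwrite('pics/wa.png',get_image('wrist'))
C=cam('wrist',s);print(proj(C,[.5336,.1545,.072]))
E
```

```text
time_s: 0.72
eef_pos: [0.3135, 0.4458, 0.2612]
ee_rot: [-0.0, 0.117, 0.993, -0.0]
wrist_force: [0.1, -0.0, -0.1]
opening: 0.0853
grip_force: 0.0
time_s: 1.35
eef_pos: [0.4844, 0.2142, 0.2612]
ee_rot: [-0.0, 0.118, 0.993, -0.0]
wrist_force: [0.0, 0.2, 0.2]
opening: 0.0853
grip_force: 0.0
time_s: 1.85
eef_pos: [0.529, 0.1556, 0.2609]
ee_rot: [-0.0, 0.117, 0.993, 0.0]
wrist_force: [1.1, 1.1, -0.0]
opening: 0.0856
grip_force: 0.0
1.85 [0.52904925 0.15557091 0.26091415] [-4.98407708e-04  1.16986694e-01  9.93133357e-01  1.02705107e-05] [-0.67  0.25  0.32  1.84 -0.09  1.07  1.03]
[316.7 211.2]
```

View pics/wa.png

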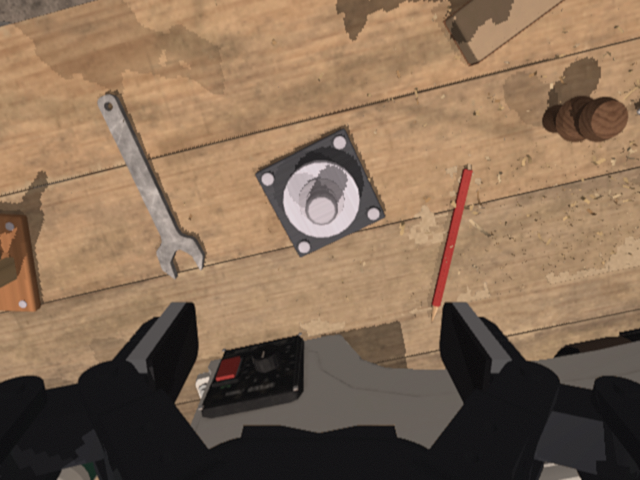

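```bash
python3 - <<'E'
from h import *
im=cv2.imread('pics/wa.png');g=cv2.cvtColor(im,cv2.COLOR_BGR2GRAY);s=state();C=cam('wrist',s)
for z in(0,):
  h=cv2.HoughCircles(cv2.GaussianBlur(g[180:235,290:350],(3,3),0),cv2.HOUGH_GRADIENT,1,20,param1=80,param2=8,minRadius=11,maxRadius=22);print(h)
m=cv2.inRange(cv2.cvtColor(im,cv2.COLOR_BGR2HSV),(0,0,0),(180,90,90));c=big(m,(245,120,395,262));b=cv2.boxPoints(cv2.minAreaRect(c));w=np.array([ray(C,*p,.01) for p in b]);print(b.tolist(),w.mean(0))
for u,v in[(321,208)]:print(ray(C,u,v,.072))
cv2.imwrite('pics/wa2.png',cv2.resize(im[150:250,265:375],None,fx=5,fy=5,interpolation=2))
E
```

```text
[[[26.5 23.5 20.3]]]
[[254.20001220703125, 171.39999389648438], [343.79998779296875, 126.60001373291016], [388.0, 215.00003051757812], [298.4000244140625, 259.8000183105469]] [0.53253751 0.15943149 0.01      ]
[0.53165119 0.15912263 0.072     ]
```

View pics/wa2.png

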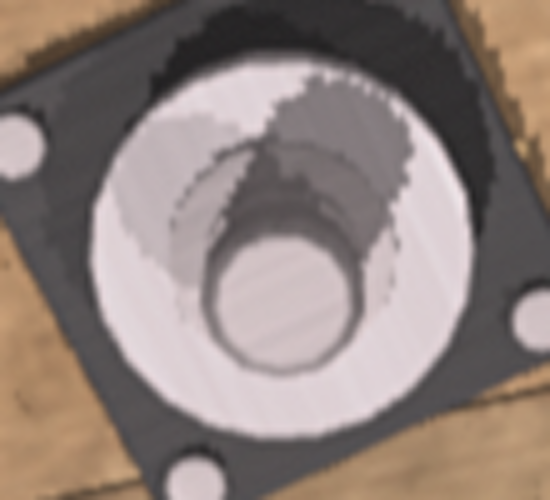

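```bash
python3 -m creep '[[[0.02,-0.058,0],0],[[0.04,-0.116,0],0],[[0.05,-0.174,0],0],[[0.05,-0.232,0],0],[[0.05,-0.28,0],0]]'
python3 -m creep '[[[0,-0.03,0],0],[[0,-0.055,0],0],[[0,-0.055,0],0],[[0,-0.055,0],0]]'
python3 - <<'E'
from h import *
s=state();print(s['time_s'],s['eef_pos'],s['ee_rot'],np.round(s['joints'],2));cv2.imwrite('pics/wb.png',get_image('wrist'))
E
```

```text
time_s: 2.52
eef_pos: [0.4149, -0.1063, 0.2615]
ee_rot: [0.0, 0.116, 0.993, 0.0]
wrist_force: [0.7, 0.1, 0.4]
opening: 0.085
grip_force: 0.0
time_s: 3.02
eef_pos: [0.4033, -0.1577, 0.2612]
ee_rot: [-0.0, 0.116, 0.993, 0.0]
wrist_force: [-0.0, 0.4, 0.3]
opening: 0.0852
grip_force: 0.0
3.025 [ 0.4033412  -0.15765299  0.2612465 ] [-1.70806488e-05  1.16103145e-01  9.93237125e-01  2.70594483e-04] [-0.34  0.01  0.58  2.09 -0.01  1.04  1.59]
```

View pics/wb.png

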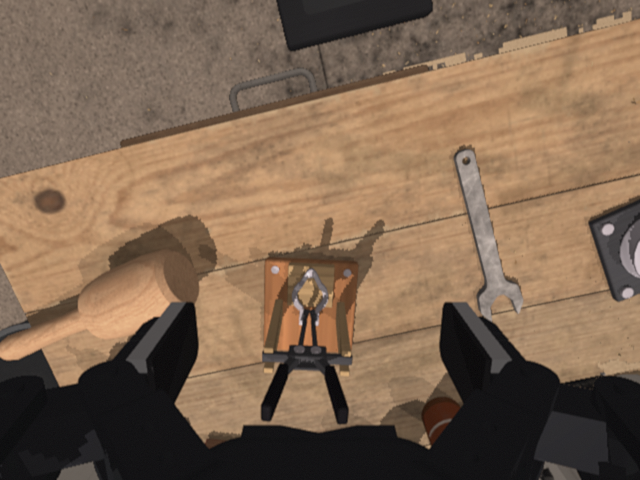

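```bash
python3 - <<'E'
from h import *
s=state();C=cam('wrist',s);im=cv2.imread('pics/wb.png');hsv=cv2.cvtColor(im,cv2.COLOR_BGR2HSV)
m=cv2.inRange(hsv,(0,0,0),(180,255,50));m[:365]=0;m[425:]=0;m[:,:255]=0;m[:,352:]=0
n,l,st,ce=cv2.connectedComponentsWithStats(m);print(st[1:],ce[1:].round(1))
for z in(.172,):
  print(ray(C,262,415,z),ray(C,348,417,z),ray(C,305,418,z))
a,b=ray(C,275,270,.012),ray(C,347,272,.012);d=a-b;print('yaw stand y from screws',np.degrees(np.arctan2(-d[0],-d[1])))
mo=cv2.inRange(hsv,(3,140,70),(15,255,255));c=big(mo,(255,250,365,375));bx=cv2.boxPoints(cv2.minAreaRect(c));print(bx.tolist())
for p in bx:print(ray(C,*p,.012))
Rt=C[3]
# top camera corners
T=cam('top');P=[ray(T,u,v,.012)[:2] for u,v in[(434.9,195.7),(476.7,207.9),(464,252.8),(422.9,241.7)]];print('stand top cam',np.mean(P,0),np.array(P).round(4).tolist())
# axle
s2=dict(eef_pos=np.array([.52904925,.15557091,.26091415]),ee_rot=[-4.98e-4,.116987,.993133,1e-5]);print('axle',ray(cam('wrist',s2),322,210.6,.072))
E
```

```text
[[262 365  56  56 800]
 [319 365  29  59 745]] [[277.5 389. ]
 [335.4 393.6]]
[ 0.51429646 -0.22143119  0.172     ] [ 0.52926348 -0.16535331  0.172     ] [ 0.52334199 -0.19380539  0.172     ]
yaw stand y from screws 15.019820240779177
[[261.63580322265625, 348.1054382324219], [265.26202392578125, 257.4504699707031], [357.35467529296875, 261.1341857910156], [353.72845458984375, 351.7891540527344]]
[ 0.55552484 -0.25494131  0.012     ]
[ 0.45635827 -0.22363997  0.012     ]
[ 0.4816478  -0.13394008  0.012     ]
[ 0.58289829 -0.1590636   0.012     ]
stand top cam [ 0.52007013 -0.19514055] [[0.5819, -0.1644], [0.5557, -0.2537], [0.4595, -0.225], [0.4831, -0.1375]]
axle [0.5341476  0.15885228 0.072     ]
```

```bash
python3 -m creep '[[[-0.045,-0.003,0],0.6],[[-0.09,-0.006,0],1.2],[[-0.123,-0.009,0],1.7],[[-0.123,-0.009,0],1.7],[[-0.123,-0.009,0.03],1.7]]'
python3 -m creep '[[[0,0,0.03],0],[[0,0,0.06],0],[[0,0,0.085],0],[[0,0,0.1],0],[[0,0,0.103],0]]'
python3 -m creep '[[[0,0,0],0],[[0,0,0],0]]'
python3 - <<'E'
from h import *
s=state();print(s['eef_pos'],s['ee_rot'],s['wrist_force']);cv2.imwrite('pics/wc.png',get_image('wrist'))
E
```

```text
time_s: 3.7
eef_pos: [0.5218, -0.1958, 0.2322]
ee_rot: [0.002, 0.131, 0.991, 0.0]
wrist_force: [0.4, 0.3, 0.0]
opening: 0.0852
grip_force: 0.0
time_s: 4.32
eef_pos: [0.5199, -0.1957, 0.1277]
ee_rot: [-0.001, 0.132, 0.991, 0.0]
wrist_force: [-0.1, -0.2, 0.2]
opening: 0.0853
grip_force: 0.0
time_s: 4.58
eef_pos: [0.5212, -0.1966, 0.1292]
ee_rot: [0.001, 0.132, 0.991, 0.0]
wrist_force: [-0.5, -0.1, 0.3]
opening: 0.0856
grip_force: 0.0
[ 0.5211557  -0.19663657  0.12921698] [8.27932772e-04 1.31838705e-01 9.91270836e-01 1.70414119e-05] [-0.54868301 -0.05114377  0.27770937]
```

View pics/wc.png

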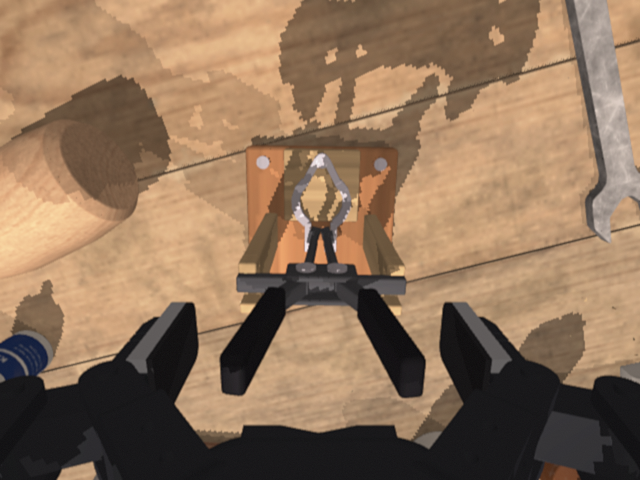

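```bash
python3 - <<'E'
from h import *
s=state();C=cam('wrist',s);a=np.radians(-15);X=np.array([np.cos(a),np.sin(a),0]);Y=np.array([-np.sin(a),np.cos(a),0])
p=np.array([.521,-.1945,0])
for dx in(-.007,.007):
  for dy in(-.031,.031): print(dx,dy,proj(C,p+X*dx+Y*dy+[0,0,.172]))
print('bar ends',proj(C,p-Y*.038+[0,0,.1]),proj(C,p+Y*.038+[0,0,.1]))
E
```

```text
-0.007 -0.031 [209.6 356.8]
-0.007 0.031 [433.1 356.2]
0.007 -0.031 [213.3 399.5]
0.007 0.031 [429.4 398.9]
bar ends [235.7 279.7] [404.5 279.2]
```

```bash
python3 -m creep '[[[0,0,0],0],[[0,0,0],0],[[0,0,0],0],[[0,0,0],0],[[0,0,0],0]]' 0 30
python3 -m creep '[[[0,0,0],0],[[0,0,0],0],[[0,0,0],0],[[0,0,0],0],[[0,0,0],0]]'
```

```text
time_s: 5.25
eef_pos: [0.522, -0.1963, 0.1299]
ee_rot: [0.001, 0.132, 0.991, 0.0]
wrist_force: [-1.3, 2.5, 11.9]
opening: 0.0352
grip_force: 29.1
time_s: 5.88
eef_pos: [0.5219, -0.1964, 0.1298]
ee_rot: [0.001, 0.132, 0.991, 0.0]
wrist_force: [-1.5, 2.6, 11.3]
opening: 0.0352
grip_force: 29.1
```

```bash
python3 -m creep '[[[0,0,-0.004],0],[[0,0,-0.01],0],[[0,0,-0.018],0],[[0,0,-0.03],0],[[0,0,-0.045],0]]'
python3 -m creep '[[[0,0,-0.02],0],[[0,0,-0.04],0],[[0,0,-0.055],0],[[0,0,-0.055],0],[[0,0,-0.055],0]]'
python3 - <<'E'
from h import *
s=state();print(s['time_s'],s['eef_pos'],s['ee_rot']);cv2.imwrite('pics/wd.png',get_image('wrist'));t=get_image('scene');cv2.imwrite('pics/sd.png',t)
cv2.imwrite('pics/d.png',np.hstack([cv2.resize(cv2.imread('pics/wd.png')[60:420,150:490],(425,450)),cv2.resize(t[180:400,340:520],(368,450),interpolation=2)]))
E
```

```text
time_s: 6.5
eef_pos: [0.5204, -0.1966, 0.1741]
ee_rot: [-0.0, 0.132, 0.991, -0.0]
wrist_force: [0.4, 0.3, -2.8]
opening: 0.0351
grip_force: 30.2
time_s: 7.12
eef_pos: [0.5202, -0.1962, 0.2278]
ee_rot: [-0.0, 0.132, 0.991, 0.0]
wrist_force: [-0.3, 0.7, -2.9]
opening: 0.0349
grip_force: 30.2
7.125 [ 0.52015266 -0.19623146  0.22776819] [-4.69643606e-04  1.31779469e-01  9.91278943e-01  9.47500700e-05]
```

View pics/d.png

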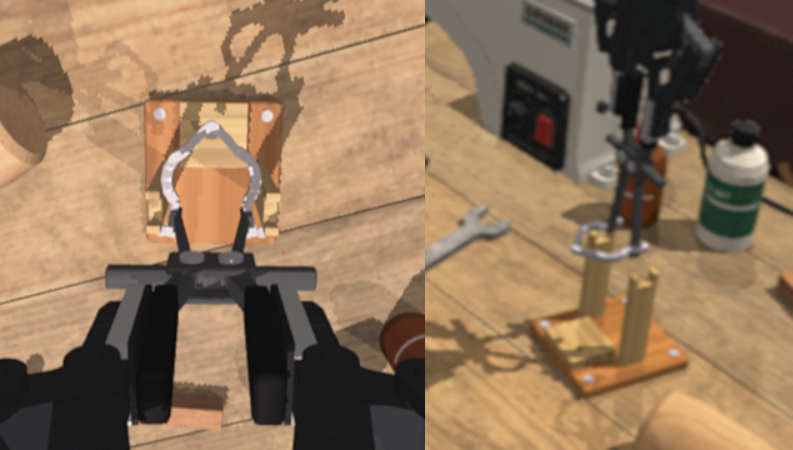

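```bash
python3 - <<'E'
from h import *
s=state();C=cam('wrist',s);q=s['ee_rot'];Rt=Ro.from_quat([q[1],q[2],q[3],q[0]]).as_matrix()
im=cv2.imread('pics/wd.png');hsv=cv2.cvtColor(im,cv2.COLOR_BGR2HSV)
m=cv2.inRange(hsv,(0,0,60),(180,60,255))
for v in range(150,256,8):
  u=np.where(m[v,265:375])[0]+265
  if len(u):
    L=u[u<319];R=u[u>=319];print(v,L.min() if len(L) else 0,L.max() if len(L) else 0,R.min() if len(R) else 0,R.max() if len(R) else 0)
for n,(u,v) in dict(eye=(319,162),c=(319,205)).items():
  w=ray(C,u,v,.1225);print(n,w,'tool',(Rt.T@(w-s['eef_pos'])).round(4))
cv2.imwrite('pics/e.png',cv2.resize(im[140:270,250:390],None,fx=5,fy=4.6,interpolation=2))
E
```

```text
150 273 281 360 367
158 315 318 319 323
166 306 318 319 330
174 299 308 330 337
182 287 301 337 349
190 282 292 346 355
198 279 288 350 358
206 279 287 350 359
214 280 290 347 357
222 286 293 344 351
230 286 290 350 351
238 283 288 349 353
246 278 290 347 361
254 292 292 0 0
eye [ 0.47710219 -0.18289589  0.1225    ] tool [0.0447 0.0017 0.105 ]
c [ 0.50240646 -0.18972998  0.1225    ] tool [0.0185 0.0017 0.105 ]
```

View pics/e.png

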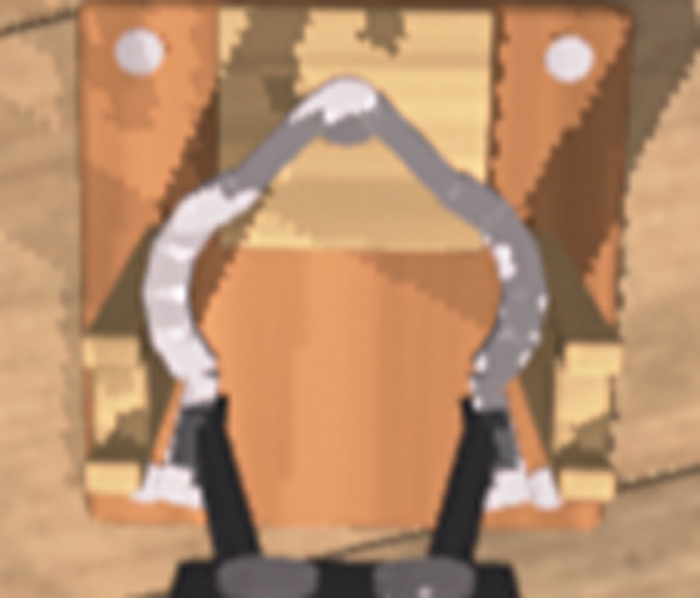

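```bash
python3 -m creep '[[[0.005,0.025,0],0],[[0.012,0.065,0],0],[[0.02,0.11,0],0],[[0.028,0.155,0],0],[[0.035,0.2,0],0]]'
python3 -m creep '[[[0.007,0.045,0],0],[[0.015,0.085,0],0],[[0.022,0.12,0],0],[[0.025,0.14,0],0],[[0.025,0.144,0],0]]'
python3 -m creep '[[[0,0,0],0],[[0,0,0],0],[[0,0,0],0]]'
python3 - <<'E'
from h import *
s=state();print(s['time_s'],s['eef_pos'],s['ee_rot'],s['joints']);im=get_image('wrist');cv2.imwrite('pics/wf.png',im)
C=cam('wrist',s);print('axle end proj',proj(C,[.5341,.1589,.072]),'ring',proj(C,s['eef_pos']+np.array([-.0176,.0065,-.105])))
cv2.imwrite('pics/f.png',cv2.resize(im[140:270,250:390],None,fx=5,fy=4.6,interpolation=2))
E
```

```text
time_s: 7.85
eef_pos: [0.5387, 0.0071, 0.2277]
ee_rot: [-0.0, 0.132, 0.991, -0.0]
wrist_force: [0.7, -0.6, -2.0]
opening: 0.0349
grip_force: 30.3
time_s: 8.48
eef_pos: [0.5524, 0.152, 0.2277]
ee_rot: [-0.0, 0.131, 0.991, -0.0]
wrist_force: [-0.0, -1.0, -2.5]
opening: 0.0351
grip_force: 30.3
time_s: 8.85
eef_pos: [0.5526, 0.15, 0.2284]
ee_rot: [0.0, 0.133, 0.991, -0.0]
wrist_force: [-0.4, 0.3, -2.2]
opening: 0.0351
grip_force: 30.3
8.85 [0.5526362  0.14999059 0.22841478] [ 3.19538243e-05  1.32764349e-01  9.91147629e-01 -5.63424436e-05] [-0.75903398  0.33334397  0.48556407  1.83453711 -0.18034738  1.01721064
  1.10358241]
axle end proj [321.6 187.9] ring [318.9 204.7]
```

View pics/f.png

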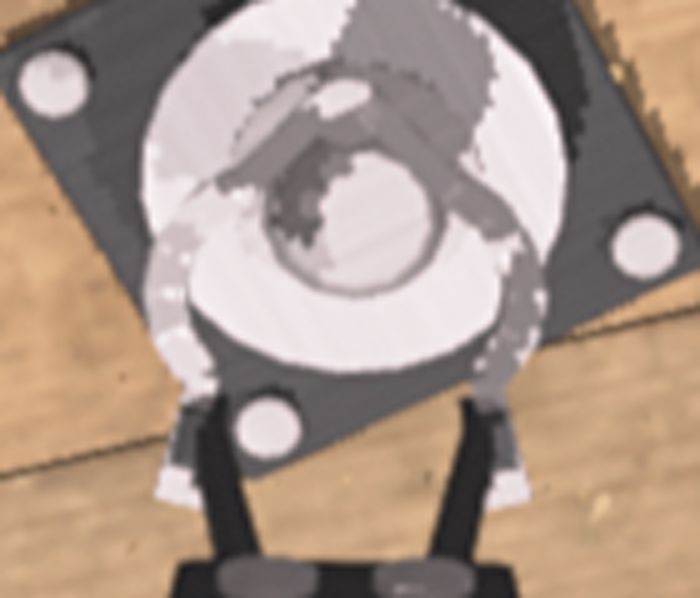

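```bash
python3 - <<'E'
from h import *
for i in range(3):
  s=state();im=get_image('wrist');C=cam('wrist',s);q=s['ee_rot'];Rt=Ro.from_quat([q[1],q[2],q[3],q[0]]).as_matrix()
  g=cv2.GaussianBlur(im,(3,3),0);hsv=cv2.cvtColor(im,cv2.COLOR_BGR2HSV)
  h=cv2.HoughCircles(cv2.cvtColor(im,cv2.COLOR_BGR2GRAY)[160:215,295:350],cv2.HOUGH_GRADIENT,1,40,param1=60,param2=6,minRadius=13,maxRadius=20);print(h)
  zr=s['eef_pos'][2]-.1053
  f=lambda u,v,z:Rt.T@(ray(C,u,v,z)-s['eef_pos'])
  a=f(321.2,187.4,.072);r=f(319,205,zr);e=f(319.6,164,zr)
  print(s['eef_pos'].round(4),'axle',a.round(4),'ring',r.round(4),'eye',e.round(4),'move',(a-r).round(4))
E
```

```text
[[[22.5 28.5 17.2]]]
[0.5526 0.1503 0.2284] axle [0.0206 0.0034 0.1564] ring [0.0185 0.0017 0.1053] eye [0.0435 0.002  0.1053] move [0.0021 0.0017 0.0511]
[[[23.5 27.5 16. ]]]
[0.5526 0.1506 0.2284] axle [0.0206 0.0034 0.1564] ring [0.0185 0.0017 0.1053] eye [0.0435 0.002  0.1053] move [0.0021 0.0017 0.0511]
[[[25.5 25.5 19.4]]]
[0.5526 0.1508 0.2284] axle [0.0206 0.0034 0.1564] ring [0.0185 0.0017 0.1053] eye [0.0435 0.002  0.1053] move [0.0021 0.0017 0.0511]
```

```bash
python3 -m creep '[[[0.002,0.0012,0],0],[[0.002,0.0012,0.01],0],[[0.002,0.0012,0.025],0],[[0.002,0.0012,0.035],0],[[0.002,0.0012,0.035],0]]'
python3 -m creep '[[[0,0,0],0],[[0,0,0],0],[[0,0,0],0],[[0,0,0],0]]'
python3 - <<'E'
from h import *
s=state();im=get_image('wrist');cv2.imwrite('pics/wg.png',im);C=cam('wrist',s);q=s['ee_rot'];Rt=Ro.from_quat([q[1],q[2],q[3],q[0]]).as_matrix()
f=lambda u,v,z:Rt.T@(ray(C,u,v,z)-s['eef_pos'])
print(s['eef_pos'],'pred axle',proj(C,[.5341,.1589,.072]))
for g in(cv2.cvtColor(im,cv2.COLOR_BGR2GRAY),im[:,:,2]):
 for p2 in(10,14):
  h=cv2.HoughCircles(cv2.GaussianBlur(g,(3,3),0)[165:245,280:360],cv2.HOUGH_GRADIENT,1,5,param1=60,param2=p2,minRadius=13,maxRadius=21)
  if h is not None:
   for c in h[0][:4]:print(p2,c,c[:2]+[280,165],f(c[0]+280,c[1]+165,.072).round(4))
E
```

```text
time_s: 9.68
eef_pos: [0.5501, 0.1526, 0.1919]
ee_rot: [-0.001, 0.132, 0.991, -0.001]
wrist_force: [1.0, 0.1, -2.8]
opening: 0.0348
grip_force: 30.3
time_s: 10.18
eef_pos: [0.5511, 0.153, 0.1935]
ee_rot: [0.0, 0.132, 0.991, 0.0]
wrist_force: [-0.9, -0.1, -2.5]
opening: 0.0349
grip_force: 30.3
[0.55105542 0.15295572 0.19352672] pred axle [318.3 200.5]
10 [37.5 32.5 20.4] [317.5 197.5] [0.0199 0.0007 0.1215]
10 [41.5 35.5 16. ] [321.5 200.5] [0.018  0.0034 0.1215]
10 [34.5 37.5 16. ] [314.5 202.5] [ 0.0166 -0.0012  0.1215]
10 [57.5 35.5 20.4] [337.5 200.5] [0.018  0.0138 0.1215]
14 [37.5 32.5 20.4] [317.5 197.5] [0.0199 0.0007 0.1215]
14 [41.5 35.5 16. ] [321.5 200.5] [0.018  0.0034 0.1215]
14 [34.5 37.5 16. ] [314.5 202.5] [ 0.0166 -0.0012  0.1215]
14 [53.5 38.5 16. ] [333.5 203.5] [0.016  0.0112 0.1215]
10 [37.5 32.5 20.4] [317.5 197.5] [0.0199 0.0007 0.1215]
10 [38.5 25.5 19.3] [318.5 190.5] [0.0246 0.0014 0.1215]
10 [49.5 36.5 20.4] [329.5 201.5] [0.0173 0.0086 0.1215]
10 [33.5 29.5 16.9] [313.5 194.5] [ 0.0219 -0.0019  0.1215]
14 [37.5 32.5 20.4] [317.5 197.5] [0.0199 0.0007 0.1215]
14 [37.5 22.5 17.1] [317.5 187.5] [0.0265 0.0008 0.1215]
14 [33.5 36.5 16. ] [313.5 201.5] [ 0.0173 -0.0019  0.1215]
```

```bash
python3 -m creep '[[[0,0,0.006],0],[[0,0,0.012],0],[[0,0,0.016],0],[[0,0,0.02],0],[[0,0,0.022],0]]'
python3 -m creep '[[[0,0,0.003],0],[[0,0,0.006],0],[[0,0,0.008],0],[[0,0,0.008],0],[[0,0,0.008],0]]'
```

```text
time_s: 10.85
eef_pos: [0.5508, 0.1529, 0.1709]
ee_rot: [-0.0, 0.132, 0.991, -0.0]
wrist_force: [0.7, -0.2, -2.6]
opening: 0.0349
grip_force: 30.3
time_s: 11.48
eef_pos: [0.551, 0.1529, 0.1634]
ee_rot: [0.0, 0.132, 0.991, 0.0]
wrist_force: [0.1, 0.2, -3.0]
opening: 0.0347
grip_force: 30.3
```

```bash
python3 -m creep '[[[0,0,0.003],0],[[0,0,0.006],0],[[0,0,0.008],0],[[0,0,0.008],0],[[0,0,0.008],0]]'
python3 - <<'E'
from h import *
s=state();im=get_image('wrist');cv2.imwrite('pics/wh.png',im);C=cam('wrist',s)
print(s['eef_pos'],s['wrist_force'],proj(C,[.5341,.1589,.072]))
hsv=cv2.cvtColor(im,cv2.COLOR_BGR2HSV)
# bar height/eye check in scene: ring eye expected vs groove
S=cam('scene');R=s['eef_pos']+np.array([-.0176,.0065,-.1053]);print('scene ring',proj(S,R))
g=cv2.cvtColor(im,cv2.COLOR_BGR2GRAY)
h=cv2.HoughCircles(cv2.GaussianBlur(g,(3,3),0)[160:250,270:365],cv2.HOUGH_GRADIENT,1,5,param1=60,param2=12,minRadius=17,maxRadius=28)
q=s['ee_rot'];Rt=Ro.from_quat([q[1],q[2],q[3],q[0]]).as_matrix()
for c in h[0][:5]:print(c,(Rt.T@(ray(C,c[0]+270,c[1]+160,.068 if c[2]>21 else .072)-s['eef_pos'])).round(4))
E
```

```text
time_s: 12.1
eef_pos: [0.551, 0.1529, 0.1553]
ee_rot: [0.0, 0.132, 0.991, 0.0]
wrist_force: [-0.7, 0.3, -3.3]
opening: 0.0354
grip_force: 30.3
[0.55098771 0.15292022 0.15533491] [-0.67939417  0.30349834 -3.26869635] [318.5 214.2]
scene ring [310.8 241.2]
[35.5 42.5 27.4] [ 0.0238 -0.006   0.0873]
[43.5 49.5 27.4] [ 0.0197 -0.0015  0.0873]
[40.5 39.5 25.2] [ 0.0255 -0.0032  0.0873]
[46.5 53.5 19.6] [0.0183 0.0002 0.0833]
[48.5 45.5 25.2] [0.022  0.0014 0.0873]
```

```bash
python3 -m creep '[[[0,-0.001,0],0],[[0,-0.001,0],0],[[0,-0.001,0],0],[[0,-0.001,0],0],[[0,-0.001,0],0]]'
python3 -c "
from bench import *
print(hand_in())"
```

```text
time_s: 12.78
eef_pos: [0.5507, 0.152, 0.1553]
ee_rot: [0.0, 0.132, 0.991, 0.0]
wrist_force: [0.2, 0.3, -1.9]
opening: 0.0349
grip_force: 30.3
the job is handed in; nothing more can be done
None
```

I handed the job in at 12.8 s with the pliers held squeezed at about 30 N and the spread ring round the groove: by my measurements within about 1 mm of the axle axis and at groove height, with no sign of contact in the wrist force. The hand-in returned no verdict.

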